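# Pulse the spice grinder by its twist lid

### The arm

A 7-joint arm with a two-finger parallel gripper is mounted at the origin on the work surface. World frame = base frame: x ahead of the robot, y to its left, z up, the work surface at z = 0. Lengths are in m, angles in rad, forces in N, time in s.
With the tool pointing down it reaches from about 0.425 to 1.025 m from the base axis. Payload 9.4 kg.
Tool frame: the origin (TCP) lies at the very end of the fingers, on their centre line; the grasp point (between the pads) lies 19 mm behind it (robot.grip_depth is the distance from the TCP to the grasp point, in m); z points along the fingers, y is the line along which they close (so a half turn about z gives the same grasp; the last joint's range is limited). The gripper opens to 85 mm and grips with 20 to 120 N. Pads are 22 mm wide; open, the fingers measure 114 mm over their backs; the gripper's body (76 mm by 85 mm) begins 54 mm behind the grasp point. The pads swing forward as they close: fully open they stand 13 mm farther back than shut.
Start: joints at [-1.349, 0.599, -0.003, 1.599, 0.002, 0.943, -0.08], TCP at [0.213, 0.693, 0.231] pointing down, gripper open.
Joint ranges: [-2.57, 2.57], [-0.35, 1.97], [-1.29, 1.29], [0.11, 2.56], [-1.05, 4.19], [0.11, 1.86], [-2.63, 2.63]. Speed limits (rad/s): [2.22, 2.22, 3.01, 3.01, 3.14, 3.14, 3.14].

### API

Orientations are given as a unit quaternion [x, y, z, w].
In Python, from workcell import robot gives the robot as it stands. Calls block until the motion is done:
- robot.movep(position, orientation): joint-space move of the TCP to a pose.
- robot.move_straight(position, speed=0.15, ori=None, threshold=None): straight line of the TCP; ori=None keeps the orientation; speed is the mean speed in m/s. With threshold (N) it stops when the force on the tool has changed by that much, and returns True; else False.
- robot.move_j(angles): joint-space move.
- robot.gripper_to(opening, force=None): opening from 0.0 (shut) to 1.0 (fully open); force is the grip in N (None keeps the last); returns when the fingers have stopped.
- robot.pause(seconds).
- robot.solve_ik(position, orientation): joint angles nearest the present ones, or None.
- robot.get_image(name): name is "scene" or "top" or "wrist"; returns a dict with "img" (384x512x3 uint8, red, green, blue), "fx", "fy", "cx", "cy" (pixels), "view" (4x4, takes a point from world to camera coordinates). Camera axes: x right, y up, looking along -z (the intrinsics and any distortion apply to the point x, -y, -z); pixel columns grow to the right and rows downward; lengths in m; the calibration is good to about 2 mm. The wrist camera is an equidistant fisheye: a pixel r from the principal point sees the ray r / f radians off the axis. A picture is of the moment at which its call begins. There is no depth.
A pose or a line that the arm cannot do raises robot.Unreachable and nothing moves.
- robot.finish_job(): hands the job in; it is judged then, once.
Trained networks look in a picture, given as the dict that the camera call returned (one of the last four; its "shot" number tells which), for a name from the list of things; names that differ only in an ending like _2 or _b are one class to them, and where a whole thing is asked for, a point or a joint stands for the part that bears it (a point fixed in the world has none). Each returns a list of dicts, best first, with "p" (0 to 1); they miss things now and then, are a little off and sometimes report something else, mostly with a low value. They report only what shows in the picture. A call takes as long as a camera call.
- robot.look_for(picture, thing): "box" ([left, top, right, bottom] in pixels, round what is visible of it).
- robot.cut_out(picture, thing): "mask" (384x512 bool, what is visible of it) and "box" ([left, top, right, bottom] in pixels, round what is visible of it).
- robot.pinpoint(picture, thing): "pixel" ([column, row] in pixels: a listed point, or the origin of a listed thing).
Readings, each from a call of its own:
- robot.get_time_s(): time.
- robot.get_joints(): joint angles.
- robot.get_qd(): joint speeds.
- robot.get_effort(): joint torques, N m.
- robot.get_ee_pos(): TCP position.
- robot.get_tool_rot(): TCP orientation.
- robot.get_ft_force(): force on the tool from outside, world axes, zero at the start.
- robot.get_wrist_torque(): the same for the moment, N m.
- robot.get_gripper_width(): opening from 0.0 (shut) to 1.0 (fully open).
- robot.get_finger_force(): force on a finger pad.
Only numpy, scipy, OpenCV 4.12 (cv2) and the standard library are available. Lean on these libraries where they do the work, as an engineer would, in place of code of your own. Each camera call takes 0.05 s, during which the arm holds its last target. There are 200 camera calls.

### The job

Put the lid on the spice grinder, lugs down through the entry notches until it sits home, and only then twist it clockwise against its spring half-way to the lock, so that its ears line up with the single raised ribs (the pulse position), never on into the lock, where it would click fast and run on. Hold it there: the program finishes while the gripper still holds the lid in the pulse position, since it springs back if let go. Leave the mug, the spice jar and the spoon where they are.

Things in the scene. Friction and masses are not known exactly. Their poses are not given: they have to be found in the camera images.
- lid: Loose grinder lid, about 180 g, upright on the worktop. Origin: centre of its underside, z up, x through its two lugs and two ears; same after half a turn. Skirt 76 mm across, 18 mm high, foot bevelled to 69; lugs 10 mm wide, out to 44 mm from the axis, 2 to 9 mm above the underside; black rim 92 mm across at 18 to 22 mm; ears above the lugs, 12 mm wide, out to 53 mm; pale clear dome to 38 mm.
- lid_grip (a point): Middle of the lid's turn grip, on its axis 52 mm above its underside, axes as the lid's. The grip is a black straight-sided bar on the dome, 60 mm long along x (in line with the ears), 20 mm wide along y, its top 66 mm and its foot 38 mm above the underside. Pinch it across the 20 mm.
- grinder: Spice grinder held fast by suction feet: black and steel base 124 mm across, 108 mm high, on it a grey collar 100 mm across up to 128 mm. Origin: centre of the base at worktop height, z up. The collar's mouth is 80 mm across; its lip and wall are cut by two entry notches 18 mm wide at the grinder's +x and -x: either lug fits either. White marks on the shoulder: a dot outside each notch.
- grinder_seat (a point): Centre of the seat in the collar, 112 mm above the worktop, axes as the grinder's. The lid is home when its origin is here, 16 mm below the collar's top; if its lugs miss the notches it stops 14 mm higher, on the lip. Fit is loose: 2 mm off-centre each way, about 6 degrees of free turn. Channels under the lip let it turn clockwise (seen from above) only.
- pulse_rib (a point): White single raised rib on the grinder's shoulder, 56 mm from the axis, 40 degrees clockwise of the dot at +x: the pulse position of an ear, half-way to the lock. Its twin is on the other side (40 degrees clockwise of the dot at -x). The pairs of ribs 80 degrees clockwise of the dots mark the lock.
- pulse_ring (a joint): Angle (rad) of the spring-loaded switch ring under the lip, pushed clockwise by the lugs: 0 at rest, moves once the lid is turned 0.11 from the dots, then reads the lid's turn less 0.11: 0.59 with the ears at the single ribs. Springs back with 0.09 N m at rest, 0.18 at 0.59. From about 0.9 the lugs ride over spring catches that click in behind them at 1.24 (locked); end 1.32.
- mug: White mug, 80 mm across, 92 mm high, loose, a bystander. Origin: centre of its underside.
- spice_jar: Glass jar with a steel cap, 56 mm across, 105 mm high, loose, a bystander. Origin: centre of its underside.
- spoon: Steel spoon 190 mm long lying on the worktop, loose, a bystander. Origin: middle of its length, on the worktop; x along it.

How it is judged:
On the way, in this order (a step that is already met when the one before it is completed fails the run):
1. the lid sits home in the collar, not yet twisted (horizontal distance between lid and grinder_seat below 0.004 m and z of lid in the frame of grinder_seat below 0.003 m and angle between lid's own z axis and vertical below 0.07 rad and value of joint pulse_ring below 0.2 rad), for 0.2 s.
2. the lid is twisted to the pulse position (value of joint pulse_ring between 0.46 and 0.72 rad), for 0.2 s.
At the end, for the whole second after the job is handed in: For the last second the fingers hold the lid (over 2 N) home in the collar (4 mm of its axis, 3 mm of the seat, tilt under 4 degrees), twisted against the spring to the pulse rib within 7 degrees (ring 0.46 to 0.72 rad, still); mug, jar and spoon within 20 mm of their start (all of step 2 and velocity of joint pulse_ring between -0.1 and 0.1 rad/s and angle between the x axis of lid and the x axis of grinder_seat, either way round between 0.5 and 0.9 rad and horizontal distance between lid and grinder_seat below 0.004 m and z of lid in the frame of grinder_seat below 0.003 m and angle between lid's own z axis and vertical below 0.07 rad and contact force between the fingers and lid above 2 N and contact force between lid and pulse_ring above 0.5 N and distance of each of mug, spice_jar, spoon from where it was at the start of the episode below 0.02 m); the arm keeps its last pose, push and grip.
It fails at once if the lid is pushed on into the lock (value of joint pulse_ring above 1.15 rad).
It fails at once if the mug, the jar or the spoon is knocked away (distance of any of mug, spice_jar, spoon from where it was at the start of the episode above 0.03 m).
It also fails if it takes over 45 s, if anything falls off the work surface, if the arm or the gripper's body presses on something with over 40 N, if the wrist force passes 120 N, or if a joint passes its speed limit or range.

## Working session

There is one attempt and no reset: what is moved stays moved. The work goes in short steps, each a Python script; the robot and the scene stay as the last script left them, time stands still between calls to the robot, and variables do not carry over. Pictures are saved under pics/ and viewed, at most 10 in all, crops included, and the job is handed in when it is done.

```bash
mkdir -p pics; ls
cat > h.py <<'E'
import numpy as np, cv2
from scipy.optimize import least_squares
from scipy.spatial.transform import Rotation as R
from workcell import robot
def ray(d,px):
    V=np.array(d["view"]); u,v=(px[0]-d["cx"])/d["fx"],(px[1]-d["cy"])/d["fy"]
    if d.get("fish"):
        r=np.hypot(u,v); s=np.sin(r)/r if r>1e-9 else 1; c=np.array([u*s,-v*s,-np.cos(r)])
    else: c=np.array([u,-v,-1.])
    w=V[:3,:3].T@c
    return -V[:3,:3].T@V[:3,3], w/np.linalg.norm(w)
def tri(rays):
    A=sum(np.eye(3)-np.outer(w,w) for o,w in rays); b=sum((np.eye(3)-np.outer(w,w))@o for o,w in rays)
    p=np.linalg.solve(A,b); return p,[np.linalg.norm(np.cross(p-o,w))*1e3 for o,w in rays]
def onz(d,px,z):
    o,w=ray(d,px); return o+w*(z-o[2])/w[2]
def shot(n):
    d=robot.get_image(n); d["fish"]=n=="wrist"; return d
def save(d,n): cv2.imwrite(f"pics/{n}.png",cv2.cvtColor(d["img"],cv2.COLOR_RGB2BGR))
E
python3 - <<'E'
from h import *
D={n:shot(n) for n in("scene","top","wrist")}
for n,d in D.items():
    save(d,n+"0")
    print(n,d["fx"],d["cx"],d["cy"],np.round(ray(d,(d["cx"],d["cy"])),3).tolist(),[k for k in d])
big=np.hstack([D[n]["img"] for n in D]); 
for t in("lid","lid_grip","grinder","grinder_seat","pulse_rib","mug","spice_jar","spoon"):
    rs=[]
    for n,d in D.items():
        p=robot.pinpoint(d,t); print(t,n,[(np.round(q["pixel"],1).tolist(),round(q["p"],2)) for q in p[:3]])
        if p and p[0]["p"]>.4: rs.append(ray(d,p[0]["pixel"]))
    if len(rs)>1: print("   ",np.round(tri(rs)[0],4),np.round(tri(rs)[1],1))
E
```

```text
pics
workcell.py
scene 436.5529407596873 250.7355719790937 192.48281576075857 [[1.139, -0.463, 0.572], [-0.615, 0.565, -0.55]] ['img', 'fx', 'fy', 'cx', 'cy', 'view', 'shot', 'fish']
top 466.4573002120994 251.69130530738013 195.64344263762825 [[0.56, 0.017, 1.069], [0.039, -0.015, -0.999]] ['img', 'fx', 'fy', 'cx', 'cy', 'view', 'shot', 'fish']
wrist 297.3186396354542 253.61889660275767 194.71866287459744 [[0.141, 0.715, 0.375], [0.28, -0.088, -0.956]] ['img', 'fx', 'fy', 'cx', 'cy', 'view', 'shot', 'fish']
lid scene [([251.0, 178.4], 0.72), ([163.6, 239.1], 0.26)]
lid top [([175.7, 263.9], 0.57)]
lid wrist []
    [ 0.4429  0.1734 -0.0066] [2.5 2.5]
lid_grip scene [([248.8, 158.0], 0.75)]
lid_grip top [([175.3, 266.8], 0.74)]
lid_grip wrist []
    [0.4434 0.165  0.0554] [2.2 2.2]
grinder scene [([163.0, 237.9], 0.75)]
grinder top [([307.2, 231.5], 0.61)]
grinder wrist [([5.4, 357.2], 0.62)]
    [ 0.5118 -0.1278 -0.0016] [4.9 9.6 8.2]
grinder_seat scene [([157.9, 193.0], 0.74)]
grinder_seat top [([314.1, 233.5], 0.83)]
grinder_seat wrist []
    [ 0.5206 -0.128   0.1184] [2.3 2.3]
pulse_rib scene [([162.1, 209.9], 0.92)]
pulse_rib top [([323.6, 210.0], 0.68)]
pulse_rib wrist []
    [ 0.5683 -0.1483  0.1147] [3.4 3.4]
mug scene [([162.4, 336.6], 0.69), ([249.4, 175.5], 0.38)]
mug top [([368.7, 140.5], 0.6)]
mug wrist []
    [ 0.7302 -0.2638  0.0185] [1.8 1.8]
spice_jar scene [([339.4, 216.7], 0.92)]
spice_jar top [([168.6, 149.6], 0.62)]
spice_jar wrist []
    [0.7043 0.1947 0.008 ] [3.4 3.4]
spoon scene [([286.7, 268.0], 0.73)]
spoon top [([255.0, 139.0], 0.66)]
spoon wrist [([3.7, 361.8], 0.62)]
    [ 0.6521 -0.0327  0.0119] [ 91.2  82.  169.9]
```

```bash
python3 -c "
import cv2,numpy as np
a=[cv2.imread(f'pics/{n}0.png') for n in('scene','top','wrist')]
cv2.imwrite('pics/m0.png',np.vstack([np.hstack([cv2.resize(x,(400,300)) for x in a[:2]]),np.hstack([cv2.resize(a[2],(400,300)),np.zeros((300,400,3),np.uint8)])]))"
```

```text
(no output)
```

View pics/m0.png

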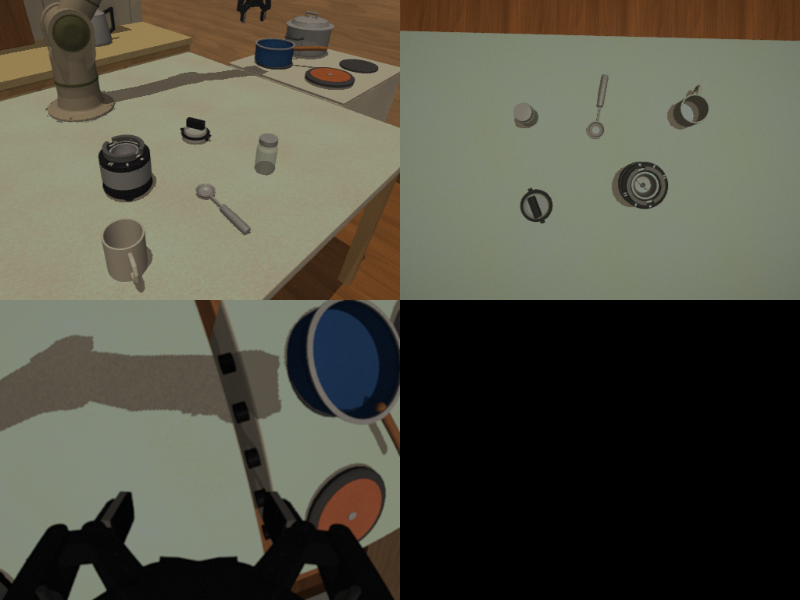

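The mosaic shows the lid at top-camera pixel (175,263), grip yawed about 30°, and the grinder at (310,236). The networks agree with this. Next come closer wrist views of both.

```bash
cat >> h.py <<'E'
def ori(yaw):  # tool down, tool x along yaw (rad)
    return (R.from_euler('z',yaw)*R.from_euler('x',np.pi)).as_quat()
E
python3 - <<'E'
from h import *
T=R.from_quat(robot.get_tool_rot()); print(np.round(T.as_matrix(),2).tolist(), np.array(robot.get_ee_pos()))
d=shot("wrist"); c,_=ray(d,(d["cx"],d["cy"])); off=T.inv().apply(c-robot.get_ee_pos()); print("cam in tool",off)
# choose tool yaw feasibility
L=np.array([.443,.167]); G=np.array([.52,-.128])
for y in (30,210,-23+180,17,-23,197):
    for P in (L,G):
        q=robot.solve_ik([*P,.25],ori(np.radians(y))); print(y,None if q is None else np.round(q,2).tolist())
E
```

```text
[[-0.96, 0.29, 0.0], [0.29, 0.96, -0.0], [-0.0, -0.0, -1.0]] [0.21339996 0.69288065 0.23124338]
cam in tool [ 0.07566307  0.00043198 -0.14447609]
30 [-1.0, 0.32, 0.68, 2.17, -0.3, 0.74, -1.16]
30 [-0.54, 0.52, 1.01, 2.05, -0.57, 0.89, -0.25]
210 [-0.38, 0.28, -0.12, 2.13, 0.05, 0.73, 1.56]
210 [0.03, 0.35, 0.14, 2.02, -0.07, 0.78, 2.3]
157 [-0.57, 0.27, 0.11, 2.14, -0.05, 0.73, 0.74]
157 [-0.16, 0.37, 0.41, 2.03, -0.2, 0.78, 1.53]
17 [-1.04, 0.34, 0.75, 2.17, -0.34, 0.75, -1.35]
17 [-0.58, 0.56, 1.1, 2.05, -0.64, 0.92, -0.4]
-23 [-1.26, 0.47, 1.13, 2.18, -0.58, 0.84, -1.73]
-23 [-0.59, 0.57, 1.12, 2.05, -0.65, 0.93, -1.08]
197 [-0.43, 0.28, -0.06, 2.13, 0.02, 0.73, 1.36]
197 [-0.0, 0.35, 0.19, 2.02, -0.09, 0.78, 2.11]
```

```bash
cat >> h.py <<'E'
def survey(C,names,tag,z,views):
    rs={n:[] for n in names}
    for i,(dx,dy,yaw) in enumerate(views):
        try: robot.movep([C[0]+dx,C[1]+dy,z],ori(np.radians(yaw)))
        except robot.Unreachable: print("unreach",i); continue
        robot.pause(.15); d=shot("wrist"); save(d,f"{tag}{i}")
        for n in names:
            p=robot.pinpoint(d,n)
            print(n,i,[(np.round(q["pixel"],1).tolist(),round(q["p"],2)) for q in p[:3]])
            if p and p[0]["p"]>.4: rs[n].append(ray(d,p[0]["pixel"]))
    for n,r in rs.items():
        if len(r)>1: t=tri(r); print("  ",n,np.round(t[0],4),np.round(t[1],1))
E
python3 - <<'E'
from h import *
survey((.443,.167),["lid","lid_grip"],"lid",.27,[(.07,.06,210),(.07,-.04,210),(.03,.03,150)])
survey((.52,-.128),["grinder_seat","pulse_rib","grinder"],"gr",.36,[(.06,.06,197),(.05,-.05,197),(.0,0.03,150)])
print(robot.get_time_s())
E
python3 -c "
import cv2,numpy as np
a=[cv2.imread(f'pics/{n}.png') for n in('lid0','lid2','gr0','gr2')]
a=[cv2.resize(x,(400,300),interpolation=cv2.INTER_AREA) for x in a]
cv2.imwrite('pics/m1.png',np.vstack([np.hstack(a[:2]),np.hstack(a[2:])]))"
```

```text
lid 0 [([244.7, 96.5], 0.96)]
lid_grip 0 [([237.5, 97.0], 0.75)]
lid 1 [([305.0, 131.0], 0.8)]
lid_grip 1 [([311.1, 138.2], 0.78)]
lid 2 [([228.2, 151.1], 0.8)]
lid_grip 2 [([223.0, 156.1], 0.57)]
   lid [ 0.4424  0.1722 -0.0015] [1.6 1.9 2.2]
   lid_grip [0.4448 0.1706 0.0527] [3.1 1.4 3.1]
grinder_seat 0 [([226.2, 102.5], 0.73)]
pulse_rib 0 [([200.0, 134.1], 0.84), ([365.7, 251.7], 0.46)]
grinder 0 [([231.4, 102.1], 0.94)]
grinder_seat 1 [([304.9, 134.2], 0.86)]
pulse_rib 1 [([274.8, 162.0], 0.83)]
grinder 1 [([290.5, 128.3], 0.91), ([455.9, 151.0], 0.4)]
grinder_seat 2 [([236.4, 167.7], 0.67)]
pulse_rib 2 [([237.8, 206.7], 0.97)]
grinder 2 [([237.3, 153.4], 0.75)]
   grinder_seat [ 0.5133 -0.1224  0.1147] [0.8 0.6 1.2]
   pulse_rib [ 0.5628 -0.1478  0.1101] [2.1 1.6 1.7]
   grinder [ 0.513  -0.1261 -0.0086] [1.4 2.6 1.3]
9.45
```

View pics/m1.png

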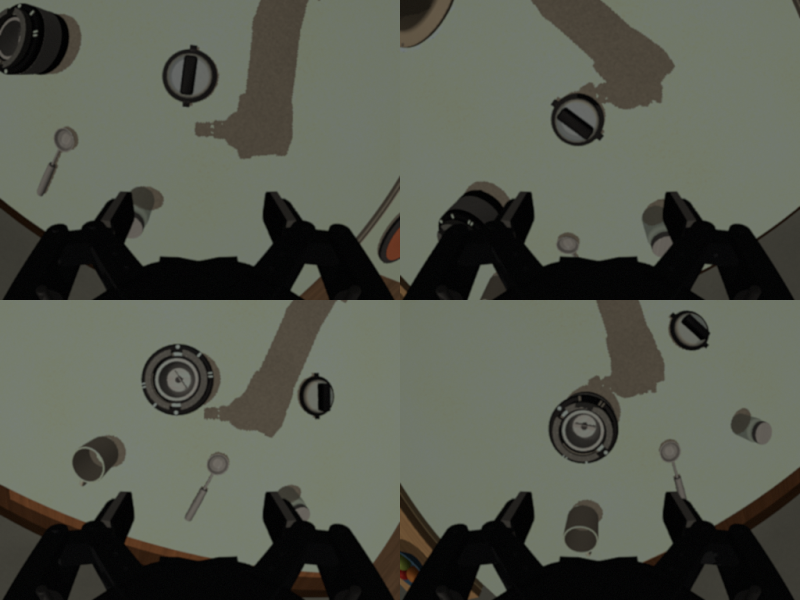

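The views show the lid at (190,75) and the grinder at (178,380), in mosaic pixels, and all heights are plausible. For sub-degree yaw I'll take images from straight above and rectify them to the mark planes.

```bash
cat >> h.py <<'E'
def proj(d,P):
    V=np.array(d["view"]); c=P@V[:3,:3].T+V[:3,3]; x,y,z=c[...,0],-c[...,1],-c[...,2]
    if d["fish"]:
        r=np.hypot(x,y)+1e-12; k=np.arctan2(r,z)/r; x,y=x*k,y*k
    else: x,y=x/z,y/z
    return np.stack([d["fx"]*x+d["cx"],d["fy"]*y+d["cy"]],-1)
def rect(d,C,z,half=.075,s=.0005):  # rows: +x up, columns: -y right
    n=int(2*half/s)+1; g=np.linspace(-half,half,n)
    X=C[0]-g[:,None]+0*g; Y=C[1]-g[None,:]+0*g[:,None]
    m=proj(d,np.stack([X,Y,0*X+z],-1)).astype(np.float32)
    return cv2.remap(d["img"],m[...,0],m[...,1],cv2.INTER_CUBIC)
E
python3 - <<'E'
from h import *
import pickle
G=(.5133,-.1224);L=(.4435,.171)
out=[]
for C,z,yaw,k in((G,.30,197,"g"),(L,.2,210,"l")):
    u=np.radians(yaw)
    for s in (.05,-.03) :
        p=[C[0]-.0757*np.cos(u)-s*np.sin(u)*0, C[1]-.0757*np.sin(u)+s,z]
        robot.movep(p,ori(u)); robot.pause(.2); d=shot("wrist"); out.append((k,d))
        for n in (("grinder_seat","pulse_rib") if k=="g" else ("lid","lid_grip")):
            q=robot.pinpoint(d,n); print(k,n,[np.round(onz(d,a["pixel"],{"grinder_seat":.112,"pulse_rib":.11,"lid":0,"lid_grip":.052}[n]),4).tolist() for a in q[:2]])
    pass
out=[(k,dict(d)) for k,d in out]; pickle.dump(out,open("v.pkl","wb"))
ims=[rect(d,G if k=="g" else L,.110 if k=="g" else .022) for k,d in out]
m=np.vstack([np.hstack(ims[:2]),np.hstack(ims[2:])]); m=np.clip(m.astype(float)*1.8,0,255).astype(np.uint8)
cv2.imwrite("pics/m2.png",cv2.cvtColor(m,cv2.COLOR_RGB2BGR)); print(m.shape,robot.get_time_s())
E
```

```text
g grinder_seat [[0.5113, -0.1233, 0.112]]
g pulse_rib [[0.564, -0.1477, 0.11]]
g grinder_seat [[0.5135, -0.1202, 0.112]]
g pulse_rib [[0.5647, -0.1468, 0.11]]
l lid [[0.4449, 0.1723, 0.0]]
l lid_grip [[0.4444, 0.1717, 0.052]]
l lid [[0.4458, 0.1735, 0.0]]
l lid_grip [[0.4467, 0.1693, 0.052]]
(602, 602, 3) 13.8917
```

View pics/m2.png

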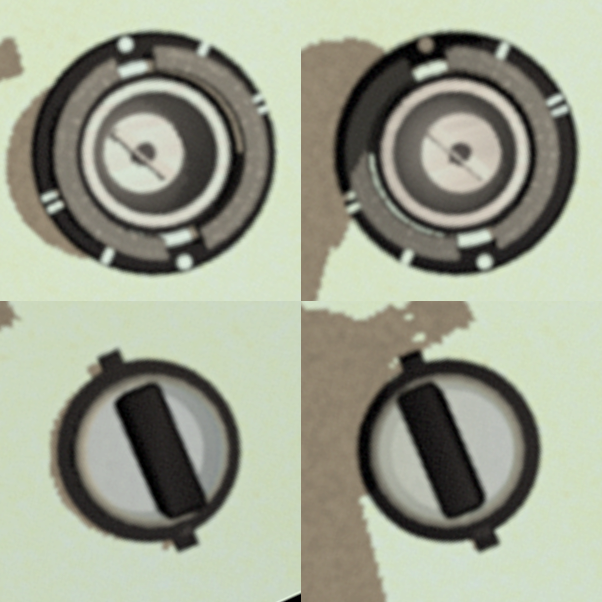

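Grinder: the dots at (125,44) and (184,262) put the centre at (0.5120, -0.1247) with yaw 15.2°. The ribs are 40° clockwise and the radius is 56.5 mm, so that checks out. Lid: centre (0.4435, 0.1718), yaw about 23°. Now I'll grasp the lid and carry it over.

Run:
```python
from h import *
L=(.4435,.1718);G=(.5120,-.1247); u=np.radians(203); v=np.radians(195.15)
robot.gripper_to(1.0)
robot.movep([*L,.12],ori(u))
print("hit",robot.move_straight([*L,.041],.08,threshold=8), robot.get_ee_pos())
robot.gripper_to(0.0,60); print("w",robot.get_gripper_width(),robot.get_finger_force(),robot.get_ft_force())
p=robot.get_ee_pos(); robot.move_straight([p[0],p[1],.225],.2)
robot.movep([*G,.225],ori(v)); robot.pause(.3)
print(robot.get_gripper_width(),robot.get_finger_force(),robot.get_ft_force(),robot.get_ee_pos(),robot.get_time_s())
d=shot("wrist"); save(d,"held")
zr=.225-.041+.022
a=rect(d,G,zr); b=rect(d,G,.110)
t=shot("top"); c=rect(t,G,zr); s=shot("scene"); e=s["img"][60:260,60:261]
m=np.vstack([np.hstack([a,c]),np.hstack([cv2.resize(d["img"],(301,226)),cv2.resize(e,(301,226))])])
m=np.clip(m*1.8,0,255).astype(np.uint8)
cv2.imwrite("pics/m3.png",cv2.cvtColor(m,cv2.COLOR_RGB2BGR))
```

```text
hit False [0.44373711 0.17191021 0.04135076]
w 0.22230586617958198 58.512396812438965 [-0.06713489  0.33533189  3.80916536]
0.22382021648367184 58.62292170524597 [ 0.02235704 -0.07022911 -2.07652281] [ 0.51212547 -0.12368215  0.22507284] 18.8833
```

View pics/m3.png

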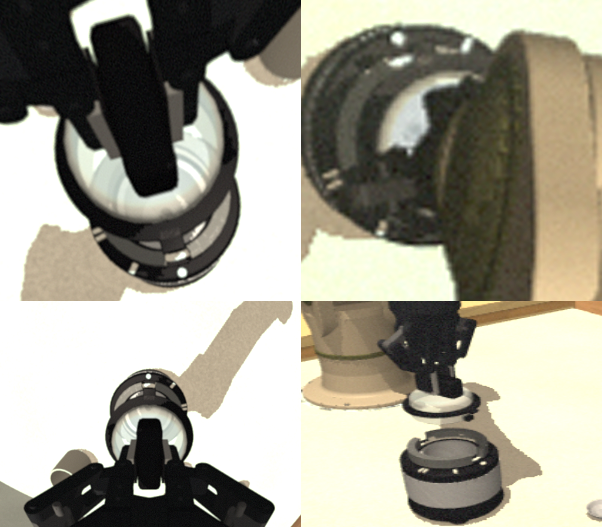

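The lid is held level with a 19 mm grip width. I'll check its offset in the hand with a model overlay on the rim plane.

Run:
```python
from h import *
d=shot("wrist"); G=robot.get_ee_pos()[:2]; print(robot.get_ee_pos(),R.from_quat(robot.get_tool_rot()).as_euler('zyx',degrees=True))
T=R.from_quat(robot.get_tool_rot()); v=np.arctan2(*T.as_matrix()[[1,0],0])
a=rect(d,G,.225-.041+.022,.06,.0002); a=(255*(np.clip(a/140.,0,1))**.45).astype(np.uint8); b=a.copy()
n=a.shape[0]
def px(x,y): # lid frame mm->pix
    X=x*np.cos(v)-y*np.sin(v);Y=x*np.sin(v)+y*np.cos(v); return (int(n//2-Y*5),int(n//2-X*5))
pts=[px(46*np.cos(t),46*np.sin(t)) for t in np.linspace(0,2*np.pi,120)]
for p in pts: cv2.circle(b,p,1,(255,0,0),-1)
for s in(1,-1):
    cv2.polylines(b,[np.array([px(s*45,6),px(s*53,6),px(s*53,-6),px(s*45,-6)])],False,(255,0,0),1)
m=cv2.resize(np.vstack([b]),(600,600)); cv2.imwrite("pics/m4.png",cv2.cvtColor(m,cv2.COLOR_RGB2BGR))
```

```text
[ 0.51204175 -0.12447619  0.22503676] [ 1.64826953e+02  2.92057604e-03 -1.79999964e+02]
```

View pics/m4.png

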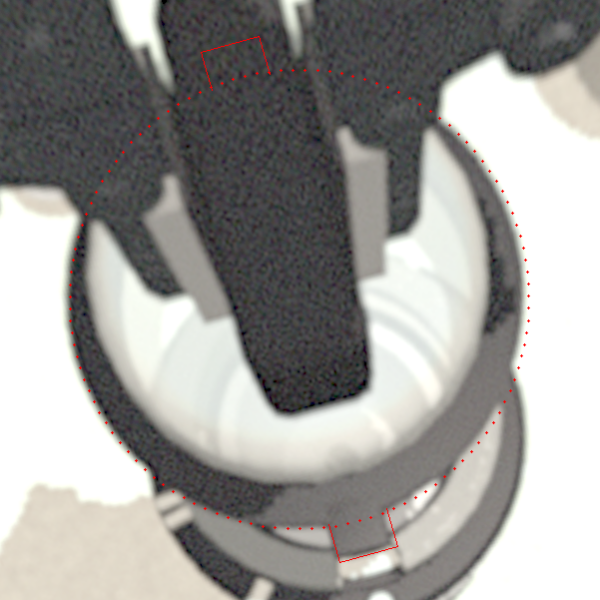

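The overlay matches in yaw. The lid appears about +1 mm in x and +1.4 mm in y from the TCP. The fingers centre the lid across the pads, so this is camera bias, and I'll shift the target to match. Now descend, stopping on force.

Run:
```python
from h import *
G=(.5112,-.1258); v=np.radians(195.15)
robot.move_straight([*G,.180],.1,ori=ori(v)); robot.pause(.3); print(robot.get_ee_pos(),robot.get_ft_force())
h=robot.move_straight([*G,.1515],.03,threshold=12); robot.pause(.2)
print(h,robot.get_ee_pos(),robot.get_ft_force(),robot.get_wrist_torque(),robot.get_gripper_width(),robot.get_time_s())
d=shot("wrist"); s=shot("scene"); save(d,"in"); 
a=rect(d,G,.134); a=cv2.resize(a,(400,400)); e=cv2.resize(s["img"][110:260,90:240],(400,400))
m=np.clip(np.hstack([a,e])*1.8,0,255).astype(np.uint8); cv2.imwrite("pics/m5.png",cv2.cvtColor(m,cv2.COLOR_RGB2BGR))
```

```text
[ 0.51143806 -0.12582817  0.18049626] [ 1.15722492  0.34525119 -1.67011175]
True [ 0.51099818 -0.12584866  0.15315592] [-1.47465601  0.03833769  7.00745977] [ 0.21862772  0.17177112 -0.0118511 ] 0.22074838405890876 21.025
```

View pics/m5.png

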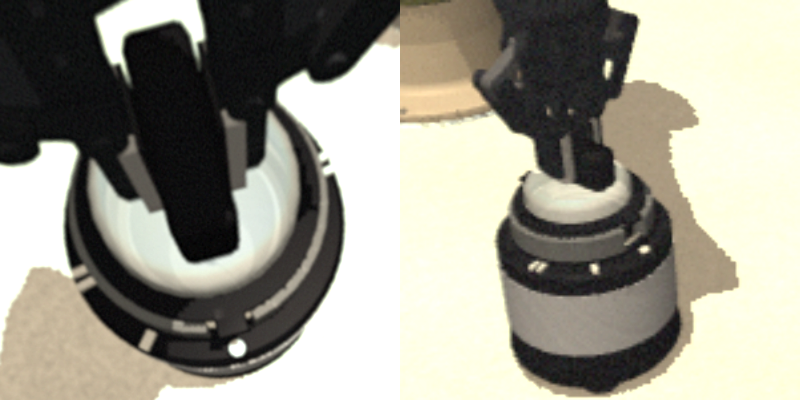

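The lid sits home: TCP z is 0.1532 against 0.153 expected, and the ear is in the notch above the dot at (237,347). Now I'll twist 40° clockwise in small steps.

Run:
```python
from h import *
G=(.511,-.1258)
for a in np.arange(190.15,154,-5):
    robot.movep([*G,.1527],ori(np.radians(a)))
    T=R.from_quat(robot.get_tool_rot()).as_matrix(); print(a,np.degrees(np.arctan2(T[1,0],T[0,0]))%360,np.round(robot.get_ee_pos(),4),np.round(robot.get_ft_force(),1),np.round(robot.get_wrist_torque(),2),round(robot.get_time_s(),1))
    if np.abs(robot.get_ft_force()).max()>30: break
robot.pause(.4)
print(robot.get_wrist_torque(),robot.get_finger_force(),robot.get_time_s())
d=shot("wrist"); s=shot("scene")
a=rect(d,G,.134); a=cv2.resize(a,(400,400)); e=cv2.resize(s["img"][110:260,90:240],(400,400))
m=np.clip(np.hstack([a,e])*1.8,0,255).astype(np.uint8); cv2.imwrite("pics/m6.png",cv2.cvtColor(m,cv2.COLOR_RGB2BGR))
```

```text
190.15 190.10458585130974 [ 0.5114 -0.1258  0.1532] [-1.2  0.8  6.2] [ 0.24  0.26 -0.03] 21.4
185.15 185.13502591985153 [ 0.5114 -0.1254  0.1531] [-1.2  1.7  5.8] [ 0.56  0.25 -0.06] 21.6
180.15 180.14440535531867 [ 0.5115 -0.1253  0.1532] [-0.5  2.   6. ] [0.68 0.24 0.02] 21.9
175.15 175.154692906793 [ 0.5115 -0.1251  0.1531] [-0.8  2.1  6. ] [0.68 0.22 0.01] 22.1
170.15 170.15431593855695 [ 0.5115 -0.1251  0.1531] [-1.   2.   6.8] [0.78 0.22 0.04] 22.4
165.15 165.16501596464158 [ 0.5115 -0.125   0.1531] [-0.1  3.7  7.3] [0.82 0.12 0.02] 22.6
160.15 160.17561056889696 [ 0.5116 -0.1249  0.1532] [-1.6  3.5  6.8] [0.81 0.16 0.09] 22.9
155.15 155.17803594009015 [ 0.5116 -0.1248  0.1532] [-1.2  2.6  6.6] [0.9  0.09 0.05] 23.1
[0.89495612 0.13400286 0.11766383] 59.815224409103394 23.525
```

View pics/m6.png

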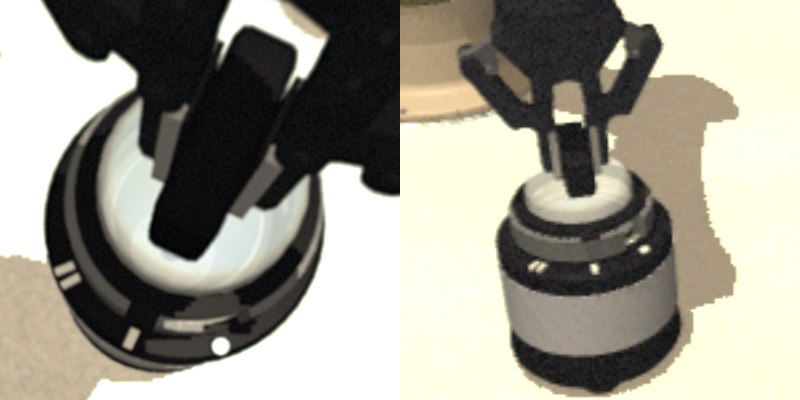

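The grip's long axis points from (180,240) at the single rib at (132,338), the grip force is 60 N and the lid is still seated. The wrist moment about the axis also rose by about the spring's amount. Handing in.

```bash
python3 -c "
from workcell import robot
print(robot.finish_job())"
```

```text
the job is handed in; nothing more can be done
None
```

I put the lid home in the grinder's collar, twisted it 40° clockwise to the pulse rib, and handed the job in at about 24 s with the gripper still holding it at about 60 N; the verdict was not shown.

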